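Find and seat the rocking garnish-box lid

TASK

One of the four lids of the garnish box on the freezer is not snapped in. Press lids lightly near an edge, one after another, until you have the one that rocks, then press that lid down on its middle until it is fully home and flush like the others, and finish with your fingertips still pressing it down. Do not lift any lid out, and leave everything else standing as it is.

Things in the scene. Friction and masses are not known exactly. Their poses are not given: they have to be found in the camera images.
- box: Steel garnish box, fixed: 208 (x) x 248 (y) x 67 mm high. Origin: centre of its underside, on the counter; at yaw 0 x points away from the robot, y left. Four square wells at x = +-48, y = +-68 mm in its frame, each with a lid on a ledge 60 mm up, in a recess 7 mm deep, 88 mm square. A shallow channel with a teaspoon runs along x between the two columns of lids.
- lid_1: One of four identical grey plastic lids, over the far left well. Plate 84 x 84 x 7 mm with a low round boss mid-top (28 mm across, 2 mm high) over the stud beneath. Origin: centre of the plate's underside; z up, sides along the box's x and y. About 60 g.
- lid_2: One of four identical grey plastic lids, over the far right well. Like lid_1. A lid that is home is level and flush with the box rim, origin 60 mm above the box's origin, and firm wherever it is pressed. Lids are not fastened and could be pulled out.
- lid_3: One of four identical grey plastic lids, over the near left well. Like lid_1. The loose lid (any of the four) stands on its stud, level but 5 mm too high. Under 1 N near an edge tilts it by about 0.14 rad until that edge meets its ledge; let go, it comes back level. Pushing near the edge does not seat it.
- lid_4: One of four identical grey plastic lids, over the near right well. Like lid_1. Pushed straight down on its boss, the loose lid's stud goes in against a steady friction of about 7 N, 5 mm until the plate meets the ledge, and stays in; then it is as firm as the others.
- teaspoon: Metal teaspoon, 137 x 28 x 13 mm, lying in the channel of the box between the lids. Bystander. Origin under its middle.
- caddy: Wooden sugar-stick caddy, 60 x 68 x 92 mm high, behind the box on the left. Bystander. Origin at the centre of its underside.
- tamper: Tamper with black handle and round metal foot, 58 mm across, 82 mm high, standing behind the box on the right. Bystander. Origin at the centre of its underside.
- jigger: Hourglass-shaped measuring cup, 44 mm across, 74 mm high, left of the box. Bystander. Origin at the centre of its underside.
- mill: Glass shaker with grey dome top, 44 mm across, 90 mm high, right of the box. Bystander. Origin at the centre of its underside.

How it is judged (in metres and radians):
On the way:
1. the loose lid has been found: it rocks (tilts by more than 0.05 rad) under the fingers (((angle between lid_1's own z axis and vertical above 0.05 rad and contact force between the fingers and lid_1 above 0.2 N) or (angle between lid_2's own z axis and vertical above 0.05 rad and contact force between the fingers and lid_2 above 0.2 N) or (angle between lid_3's own z axis and vertical above 0.05 rad and contact force between the fingers and lid_3 above 0.2 N) or (angle between lid_4's own z axis and vertical above 0.05 rad and contact force between the fingers and lid_4 above 0.2 N))), for 0.1 s.
At the end, for the whole second after the job is handed in: All four lids lie home: origin between 58 and 61.7 mm above the box's origin and tilt under 0.03 rad; and the fingers press with more than 1 N on the lid that has gone down (its origin more than 3.5 mm from where it started) (z of lid_1 in the frame of box between 0.058 and 0.0617 m and angle between each of lid_1, lid_2, lid_3, lid_4's own z axis and vertical below 0.03 rad and z of lid_2 in the frame of box between 0.058 and 0.0617 m and z of lid_3 in the frame of box between 0.058 and 0.0617 m and z of lid_4 in the frame of box between 0.058 and 0.0617 m and ((distance of lid_1 from where it was at the start of the episode above 0.0035 m and contact force between the fingers and lid_1 above 1 N) or (distance of lid_2 from where it was at the start of the episode above 0.0035 m and contact force between the fingers and lid_2 above 1 N) or (distance of lid_3 from where it was at the start of the episode above 0.0035 m and contact force between the fingers and lid_3 above 1 N) or (distance of lid_4 from where it was at the start of the episode above 0.0035 m and contact force between the fingers and lid_4 above 1 N))); the arm keeps its last pose, push and grip.
It fails at once if a lid is lifted or carried (more than 14 mm above its home height, or more than 15 mm from where it was) (z of any of lid_1, lid_2, lid_3, lid_4 in the frame of box above 0.074 m or distance of any of lid_1, lid_2, lid_3, lid_4 from where it was at the start of the episode above 0.015 m).
It fails at once if a bystander is pushed more than 20 mm or tipped over (distance of any of teaspoon, caddy, tamper, jigger, mill from where it was at the start of the episode above 0.02 m or angle between any of caddy, tamper, jigger, mill's own z axis and vertical above 0.5 rad).
It also fails if it takes over 51 s, if anything falls off the work surface, if the arm or the gripper's body presses on something with over 40 N, if the wrist force passes 120 N, or if a joint passes its speed limit or range.

ROBOT

A 7-joint arm with a two-finger parallel gripper is mounted at the origin on a cart in front of the work surface, level with it; the furniture and walls round the work are solid. World frame = base frame: x ahead of the robot, y to its left, z up, the work surface at z = 0. Lengths are in mm, angles in degrees, forces in N, time in s.
With the tool pointing down it reaches from about 400 to 875 mm from the base axis. Payload 6.5 kg.
Tool frame: the origin (TCP) lies at the very end of the fingers, on their centre line; the grasp point (between the pads) lies 19 mm behind it (robot.grasp_offset is the distance from the TCP to the grasp point, in mm); x points along the fingers, y is the direction in which the jaws open and shut, and the axes are right-handed (so a half turn about x gives the same grasp; the last joint's range is limited). The gripper opens to 85 mm and grips with 20 to 120 N. Pads are 22 mm wide; open, the fingers measure 114 mm over their backs; the gripper's body (76 mm by 85 mm) begins 54 mm behind the grasp point. The pads swing forward as they close: fully open they stand 13 mm farther back than shut.
Start: joints at [-78.106, 30.733, -0.252, 88.115, 0.149, 61.152, -4.079], TCP at [175.75, 625.781, 231.29] pointing down, gripper open.
Joint ranges: [-154.64, 154.64], [-21.42, 123.67], [-72.66, 72.17], [13.99, 137.28], [-74.86, 254.86], [10.95, 109.41], [-158.01, 158.01]. Speed limits (degrees/s): [136.94, 136.94, 180, 180, 180, 180, 180].

INTERFACE

Orientations are given as a 3x3 rotation matrix whose columns are the frame's x, y, z axes.
In Python, from cell import robot, solve_ik, eyes, hand_in, monitor gives the robot as it stands. Calls block until the motion is done:
- robot.movep(position, orientation): joint-space move of the TCP to a pose.
- robot.line_to(position, v=150, attitude=None, contact_N=None): straight line of the TCP; attitude=None keeps the orientation; v is the mean speed in mm/s. With contact_N (N) it stops when the force on the tool has changed by that much, and returns True; else False.
- robot.move_j(angles): joint-space move.
- robot.gripper_open() and robot.close_gripper(grasp_force=None): open the fingers fully, or close them until they stop; grasp_force is the grip in N (None keeps the last).
- robot.dwell(seconds).
- solve_ik(position, orientation): joint angles nearest the present ones, or None.
- eyes.snapshot(name): name is "side" or "top"; returns a dict with "image" (384x512x3 uint8, red, green, blue), "intrinsics" (3x3 intrinsics, pixels), "R" (3x3) and "t" (3): a world point X has camera coordinates R X + t. Camera axes: x right, y down, z forward; pixel columns grow to the right and rows downward; lengths in mm; the calibration is good to about 2 mm. A picture is of the moment at which its call begins. There is no depth.
A pose or a line that the arm cannot do raises robot.Unreachable and nothing moves.
- hand_in(): hands the job in, once; it reports no verdict.
Readings, each from a call of its own:
- monitor.read_time_s(): time.
- monitor.read_joints(): joint angles.
- monitor.read_qd(): joint speeds.
- monitor.read_effort(): joint torques, N m.
- monitor.read_eef_pos(): TCP position.
- monitor.read_tool_rot(): TCP orientation.
- monitor.read_ft_force(): force on the tool from outside, world axes, zero at the start.
- monitor.read_ft_torque(): the same for the moment, N m.
- monitor.read_gripper_width(): finger opening in mm.
Only numpy, scipy, OpenCV 4.12 (cv2) and the standard library are available. Lean on these libraries where they do the work, as an engineer would, in place of code of your own. Each camera call takes 0.05 s, during which the arm holds its last target.

## Working session

There is one attempt and no reset: what is moved stays moved. The work goes in short steps, each a Python script; the robot and the scene stay as the last script left them, time stands still between calls to the robot, and variables do not carry over. Pictures are saved under pics/ and viewed, and the job is handed in when it is done.

```bash
mkdir -p pics; ls
python3 - <<'E'
from cell import robot, eyes, monitor
import cv2,numpy as np
for n in("top","side"):
    s=eyes.snapshot(n); cv2.imwrite(f"pics/{n}0.png",s["image"][:,:,::-1]); np.savez(f"{n}0.npz",**s)
    print(n,s["intrinsics"].tolist(),s["R"].round(4).tolist(),s["t"])
print(monitor.read_time_s(),monitor.read_ft_force(),monitor.read_tool_rot(),monitor.read_gripper_width())
E
```

```text
pics
top [[428.67538517382854, 0.0, 250.72390361218075], [0.0, 428.67538517382854, 187.75221771617697], [0.0, 0.0, 1.0]] [[-0.0149, -0.9998, 0.0142], [-0.9938, 0.0132, -0.1105], [0.1103, -0.0158, -0.9938]] [ 37.32250827 609.95612597 990.78364652]
side [[398.1733502702067, 0.0, 258.96600860963804], [0.0, 398.1733502702067, 191.38413506864043], [0.0, 0.0, 1.0]] [[-0.9413, -0.3374, 0.0145], [-0.1975, 0.5152, -0.834], [0.2739, -0.7879, -0.5516]] [589.68959903 171.39774911 824.17622894]
0.1 [ 0.41136424 -0.42611613  0.50453622] [[-3.17988015e-04  2.70328296e-01  9.62768150e-01]
 [-1.54319848e-03  9.62766920e-01 -2.70328460e-01]
 [-9.99998759e-01 -1.57170355e-03  1.11021873e-04]] 85.32055216041515
```

View pics/top0.png

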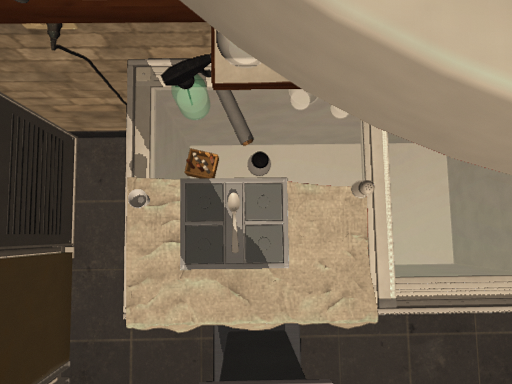

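View pics/side0.png

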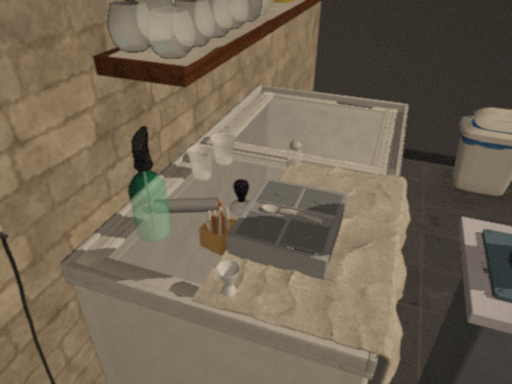

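```bash
cat > h.py <<'E'
import numpy as np,cv2
def ld(f):
    return dict(np.load(f))
def ray(s,u,v,z):
    K,R,t=s["intrinsics"],s["R"],s["t"]; C=-R.T@t
    d=R.T@np.linalg.solve(K,np.array([u,v,1.0])); return C+d*(z-C[2])/d[2]
def proj(s,X):
    p=s["R"]@np.asarray(X,float)+s["t"]; p=s["intrinsics"]@p; return p[:2]/p[2]
E
python3 - <<'E'
from h import *
for n,(a,b,c,d) in dict(top=(120,140,270,150),side=(190,160,180,140)).items():
    s=ld(n+"0.npz"); im=s["image"][b:b+d,a:a+c,::-1].astype(float)
    im=np.clip(im*1.6,0,255).astype(np.uint8)
    k=800/c if c/d>4/3 else 600/d
    k=min(800/c,600/d);im=cv2.resize(im,None,fx=k,fy=k,interpolation=cv2.INTER_CUBIC); cv2.imwrite(f"pics/{n}crop.png",im); print(n,k)
E
```

```text
top 2.962962962962963
side 4.285714285714286
```

View pics/topcrop.png

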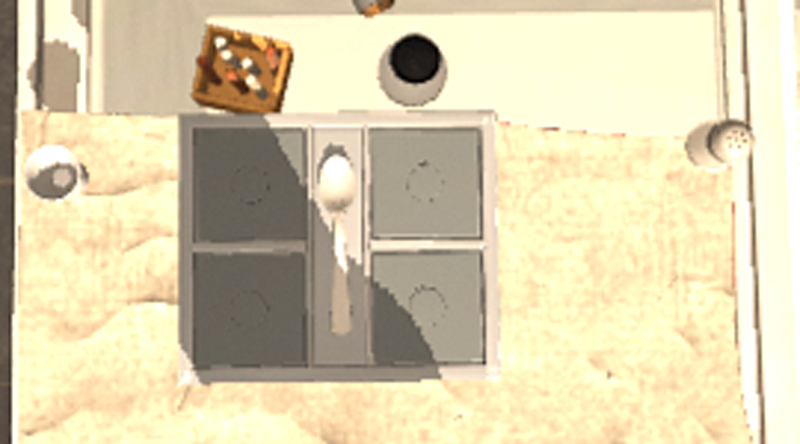

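View pics/sidecrop.png

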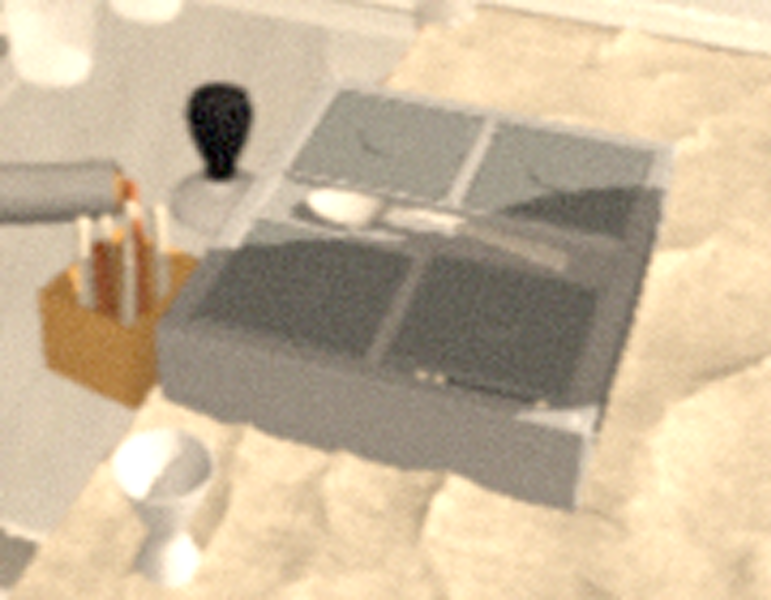

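Run:
```python
from h import *
t=ld("top0.npz"); s=ld("side0.npz")
k=2.963
def T(u,v): return u/k+120-.33,v/k+140-.33
def S(u,v): return u/4.2857+190-.4,v/4.2857+160-.4
tc=dict(fl=(180,114),fr=(494,112),nr=(497,379),nl=(181,380))
sc=dict(fl=(168,322),fr=(335,88),nr=(674,150),nl=(597,412))
P=lambda q:q["intrinsics"]@np.c_[q["R"],q["t"]]
for n in tc:
    a=np.array(T(*tc[n]));b=np.array(S(*sc[n]))
    X=cv2.triangulatePoints(P(t),P(s),a.reshape(2,1),b.reshape(2,1))[:,0];X=X[:3]/X[3]
    print(n,X.round(1),ray(t,*a,67).round(1),ray(s,*b,67).round(1))
bos=dict(l1=(250,184),l2=(425,183),l3=(250,308),l4=(427,307))
c=[]
for n in bos: c.append(ray(t,*T(*bos[n]),69)); print(n,c[-1].round(1))
print(np.mean(c,0))
lids=dict(l1=[(193,128),(307,128),(307,241),(193,243)],l2=[(370,128),(481,127),(482,239),(370,240)],l3=[(193,254),(307,252),(307,365),(193,367)],l4=[(371,252),(484,250),(485,363),(371,364)])
for n in lids: print(n,np.mean([ray(t,*T(*p),67) for p in lids[n]],0).round(1))
for n,p in dict(mill=(733,140),jig=(52,172),tamp=(415,58),cad=(243,68)).items(): print(n,ray(t,*T(*p),85).round(0))
```

```text
fl [628.  190.2  69.6] [631.2 191.4  67. ] [625.8 187.   67. ]
fr [627.7 -55.6  57.4] [629.6 -53.9  67. ] [619.1 -41.2  67. ]
nr [423.7 -51.4  64.2] [423.6 -51.2  67. ] [423.8 -47.   67. ]
nl [424.2 188.1  76.3] [426.6 190.   67. ] [421.7 176.9  67. ]
l1 [575.6 136.9  69. ]
l2 [574.5   1.3  69. ]
l3 [480.3 137.1  69. ]
l4 [479.    1.5  69. ]
[527.34437365  69.18906105  69.        ]
l1 [575.2 137.   67. ]
l2 [574.4   0.6  67. ]
l3 [479.4 137.3  67. ]
l4 [479.    0.8  67. ]
mill [ 603. -236.   85.]
jig [586. 286.  85.]
tamp [670.   8.  85.]
cad [664. 140.  85.]
```

```bash
cat >> h.py <<'E'
RD=np.array([[0,0,1],[0,1,0],[-1,0,0]],float)
LID=dict(l1=(575,137),l2=(574.5,1),l3=(479.5,137),l4=(479,1))
E
python3 - <<'E'
from h import *
from cell import robot, eyes, monitor, solve_ik
robot.close_gripper(20)
robot.movep([452,137,160],RD)
robot.line_to([452,137,85],v=80)
robot.dwell(.3)
f=[monitor.read_ft_force()[2]for _ in range(10)]
print(monitor.read_time_s(),np.round(f,2),monitor.read_eef_pos(),monitor.read_gripper_width())
s=eyes.snapshot("side");np.savez("side1.npz",**s);cv2.imwrite("pics/side1.png",cv2.resize(np.clip(s["image"][160:300,190:370,::-1]*1.6,0,255).astype(np.uint8),None,fx=4.28,fy=4.28,interpolation=cv2.INTER_CUBIC))
E
```

```text
4.2917 [0.03 0.03 0.03 0.03 0.03 0.03 0.03 0.03 0.03 0.03] [452.15133801 137.07394493  85.25578249] 0.1284356654440961
```

View pics/side1.png

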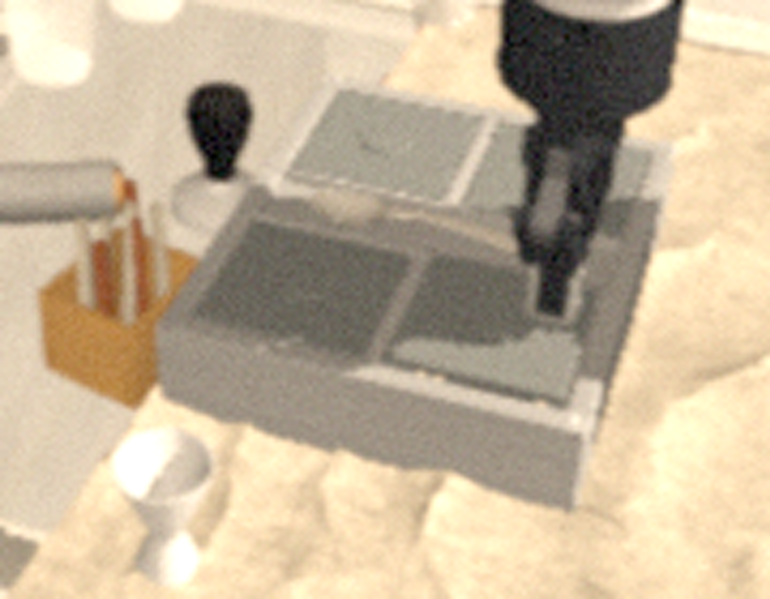

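The fingers stand above the near edge of lid_3. Its left edge (crop 390–575, 355–400) shows a dark side face above the rim, so it may be raised. I'll press in small steps and log the force.

Run:
```python
from h import *
from cell import robot, eyes, monitor
def sv(n):
    s=eyes.snapshot("side");np.savez(n+".npz",**s);cv2.imwrite(f"pics/{n}.png",cv2.resize(np.clip(s["image"][160:300,190:370,::-1]*1.6,0,255).astype(np.uint8),None,fx=4.28,fy=4.28,interpolation=cv2.INTER_CUBIC))
robot.line_to([452,137,77],v=40)
for z in np.arange(76,64.5,-1):
    robot.line_to([452,137,z],v=10); robot.dwell(.1)
    f=monitor.read_ft_force()[2]; print(z,monitor.read_eef_pos()[2].round(2),f.round(2))
    if f>2: break
sv("side2"); print(monitor.read_time_s())
```

```text
76.0 76.06 0.8
75.0 75.0 -0.34
74.0 73.98 0.86
73.0 72.98 -1.15
72.0 72.02 0.31
71.0 70.96 1.12
70.0 70.09 3.79
7.1917
```

View pics/side2.png

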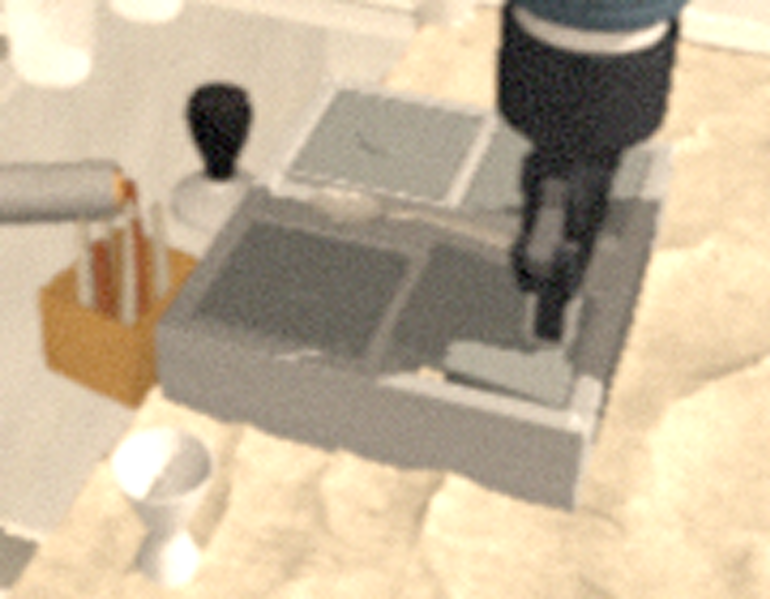

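Run:
```python
from h import *
from cell import robot, eyes, monitor
robot.dwell(.2);print(monitor.read_eef_pos()[2].round(2),monitor.read_ft_force().round(2))
for z in (69,68):
    robot.line_to([452,137,z],v=10); robot.dwell(.25)
    f=monitor.read_ft_force()[2]; print(z,monitor.read_eef_pos()[2].round(2),f.round(2))
    if f>6: break
s=eyes.snapshot("side");np.savez("side3.npz",**s)
a=ld("side1.npz")["image"]
f=lambda im:cv2.resize(np.clip(im[215:265,250:335,::-1]*1.8,0,255).astype(np.uint8),None,fx=6,fy=6,interpolation=cv2.INTER_CUBIC)
cv2.imwrite("pics/cmp3.png",np.vstack([f(a),f(s["image"])]))
print(monitor.read_time_s())
```

```text
70.07 [-1.14  0.28  3.19]
69 69.25 6.2
7.9417
```

View pics/cmp3.png

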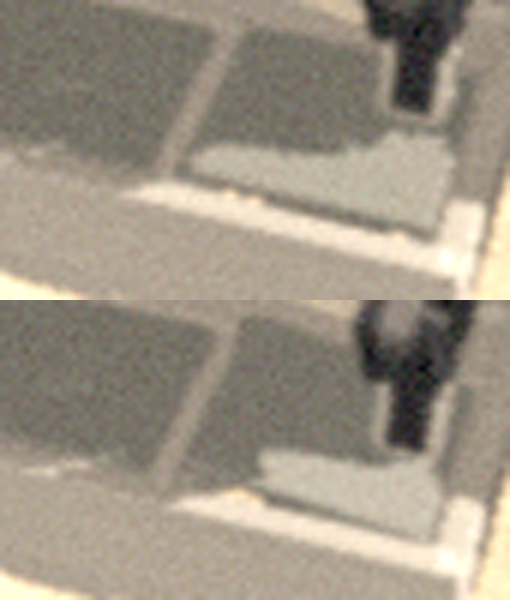

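```bash
cat > probe.py <<'E'
from h import *
from cell import robot, eyes, monitor
def probe(x,y,z0=73,fmax=5,zmin=64):
    robot.line_to([x,y,z0],v=60); robot.dwell(.25); f0=monitor.read_ft_force()[2]
    print("f0",f0.round(2))
    for z in np.arange(z0-1,zmin,-.75):
        robot.line_to([x,y,z],v=8); robot.dwell(.15)
        f=monitor.read_ft_force()[2]; print(z,monitor.read_eef_pos()[2].round(2),f.round(2))
        if f-f0>fmax: break
    print(monitor.read_time_s())
E
python3 - <<'E'
from probe import *
robot.line_to([452,137,85]); robot.line_to([451,1,85],v=200); probe(451,1)
s=eyes.snapshot("side");np.savez("side4.npz",**s)
f=lambda im:cv2.resize(np.clip(im[160:300,190:370,::-1]*1.8,0,255).astype(np.uint8),None,fx=4.28,fy=4.28,interpolation=cv2.INTER_CUBIC)
cv2.imwrite("pics/lid4.png",f(s["image"]))
E
```

```text
f0 -1.01
72.0 72.02 -0.06
71.25 71.24 0.36
70.5 70.5 -0.43
69.75 69.76 0.78
69.0 68.99 0.16
68.25 68.25 -0.36
67.5 67.51 -0.23
66.75 67.08 5.25
12.8583
```

View pics/lid4.png

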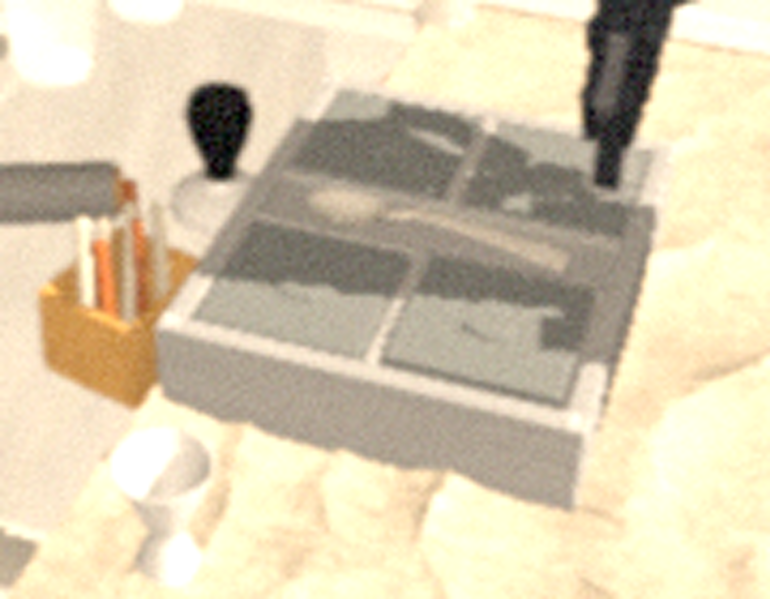

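lid_4 is firm at z≈67. lid_3 was met about 4 mm higher, and here it visibly stands proud (side face at 385–560, 360–400). I'll press lid_3's edge again to confirm that it rocks.

Run:
```python
from probe import *
f=lambda im:cv2.resize(np.clip(im[205:265,250:335,::-1]*1.8,0,255).astype(np.uint8),None,fx=5,fy=5,interpolation=cv2.INTER_CUBIC)
robot.line_to([451,1,85]); robot.line_to([450,137,85],v=200); robot.line_to([450,137,76],v=60);robot.dwell(.2)
a=eyes.snapshot("side")["image"]
probe(450,137,z0=74,fmax=2.5); robot.dwell(.2);print(monitor.read_ft_force().round(2),monitor.read_ft_torque().round(3))
b=eyes.snapshot("side")["image"];t=eyes.snapshot("top")["image"]
cv2.imwrite("pics/cmp5.png",np.vstack([f(a),f(b)]))
```

```text
f0 0.64
73.0 73.0 0.46
72.25 72.25 -0.73
71.5 71.49 -0.11
70.75 70.75 0.89
70.0 69.99 1.09
69.25 69.22 1.4
68.5 68.77 5.62
17.8917
[-3.    0.53  5.56] [-0.065  0.38   0.022]
```

View pics/cmp5.png

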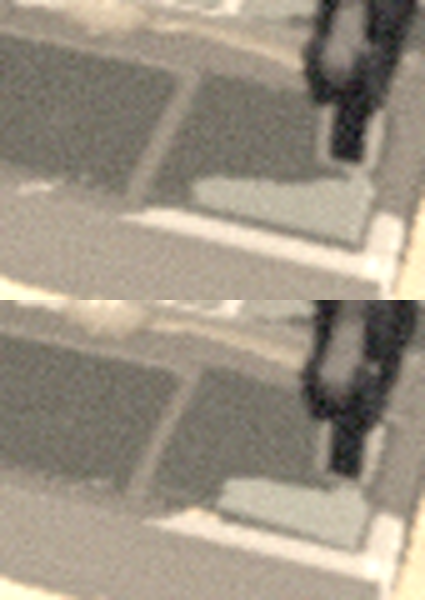

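lid_3 gave way softly at about 1 N from 71 to 69 mm, then met its ledge at 68.8 mm. So it rocks. Next I press on its boss.

Run:
```python
from probe import *
robot.line_to([450,137,82]); robot.line_to([479.5,137,82],v=100); probe(479.5,137,z0=76,fmax=13,zmin=66.5)
robot.dwell(.3);print(monitor.read_ft_force().round(2),monitor.read_eef_pos().round(2))
for n in("side","top"):
    s=eyes.snapshot(n)["image"]
    a,b,c,d=(190,160,180,140) if n=="side" else (170,165,130,110)
    cv2.imwrite(f"pics/{n}6.png",cv2.resize(np.clip(s[b:b+d,a:a+c,::-1]*1.8,0,255).astype(np.uint8),None,fx=4.28,fy=4.28,interpolation=cv2.INTER_CUBIC))
```

```text
f0 -0.06
75.0 75.01 0.42
74.25 74.25 0.61
73.5 73.5 -0.49
72.75 72.76 0.08
72.0 72.15 4.19
71.25 71.38 5.7
70.5 70.61 4.1
69.75 69.82 4.23
69.0 69.1 5.66
68.25 69.05 15.9
23.4083
[-2.3  -0.33 15.29] [479.6  137.03  69.04]
```

View pics/side6.png

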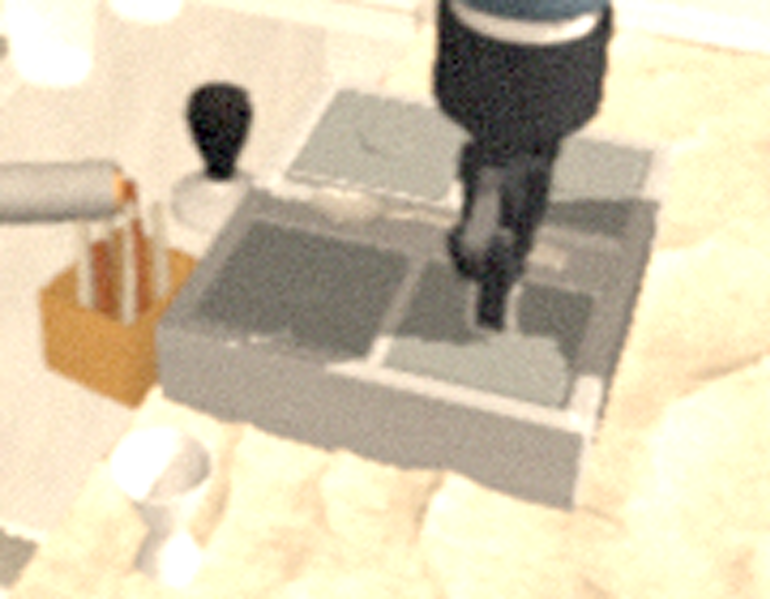

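View pics/top6.png

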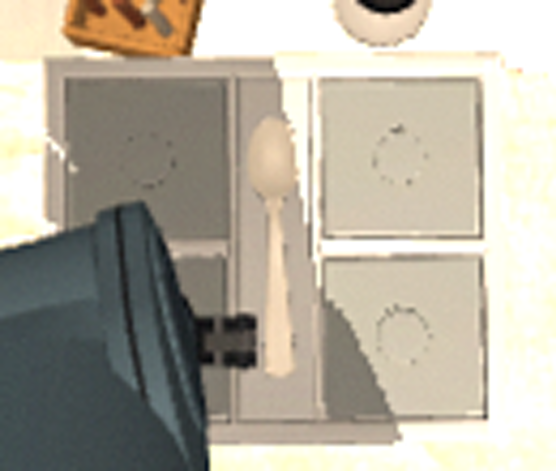

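The lid_3 boss is at 69.0 mm, its home height, and firm at 15 N. Both views show the lid flush, with the spoon and the other objects where they were. I'm handing in with the fingers pressing.

Run:
```python
from cell import *
print(monitor.read_ft_force().round(2),monitor.read_time_s()); hand_in()
```

```text
[-4.45 -1.23 14.66] 23.8083
the job is handed in; nothing more can be done
```

The loose lid was lid_3 (near left). I pressed it fully home and handed in at 23.8 s with the fingertips still pushing on it at about 15 N; no verdict is reported.

- **Finding it:** lid_3 gave way near its edge at about 1 N, from about 71 to 69 mm, then stopped on its ledge at 68.8 mm. lid_4 was firm at 67 mm. I did not press lid_1 or lid_2; they only looked flush in the pictures.
- **Seating it:** pushed on its boss, lid_3 went down against 4–6 N and stopped hard at 69.0 mm, the home height of the boss. It also looked flush in the side view.
- **Everything else:** the spoon, caddy, tamper and jigger looked unmoved in the last pictures. The mill was outside those cropped views, but the arm never went near it.

**Disagreements:**
- **Boss height:** I met the boss at about 72.3 mm, not the expected 74 mm. The two edge presses, at about 6 N each, had probably already pushed the stud in by 1–2 mm.
- **Friction:** it measured a little below the stated 7 N.
- **Force readings:** they carried about 1 N of noise while moving.
- **Rim corners:** seen from two views, their heights scattered between 57 and 76 mm, averaging 67 mm. I relied on touch for heights.

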